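# Turn the sensor over out of its foam cutout

## Robot

A 6-joint arm with a two-finger parallel gripper is mounted at the origin on a cart in front of the work surface, level with it; the furniture and walls round the work are solid. World frame = base frame: x ahead of the robot, y to its left, z up, the work surface at z = 0. Lengths are in m, angles in degrees, forces in N, time in s.
With the tool pointing down it reaches from about 0.4 to 0.825 m from the base axis. Payload 7 kg.
Tool frame: the origin (TCP) lies on the centre line of the jaws, within the pads' length; the fingertips stand 8 mm ahead of it and the grasp point (between the pads) lies 11 mm behind it; z points along the fingers, y is the line along which they close (so a half turn about z gives the same grasp; the last joint's range is limited). The gripper opens to 88 mm and grips with 3 to 60 N. Pads are 19 mm wide; open, the fingers measure 130 mm over their backs; the gripper's body (78 mm by 193 mm) begins 47 mm behind the grasp point.
Start: joints at [-51.503, 20.546, 0.682, 0, -70.136, -16.507], TCP at [0.253, -0.626, 0.235] pointing down, gripper open.
Joint ranges: [-176.03, 176.03], [-82.01, 121.73], [-58.28, 71.71], [-173.87, 95.51], [-174.79, -0.11], [-173.66, 173.66]. Speed limits (degrees/s): [136.94, 136.94, 172.46, 180, 180, 180].

## Interface

Orientations are given as [roll, pitch, yaw] about the fixed x, y, z axes, in that order (R = Rz(yaw) Ry(pitch) Rx(roll)).
In Python, from plant import telemetry, viewer, close_job, models gives the robot as it stands.
- The arm moves only by the shell command python3 -m handwheel 'ROWS' [FORCE]. ROWS is JSON, a list of rows, each an object with "grip": the closure, from -1 (fully open) to 1 (shut); "travel": the shift along the tool's x, y, z as a fraction of full scale, a list of three; "spin": the turn about the tool's z as a fraction of full scale. A call has 1 to 8 rows; each row shifts and turns the commanded pose from where the row before left it, along the tool's axes as they then stand; what a row does not reach is not made up. Full scale, the value 1, is 0.025 m for a shift and 5 degrees for a turn. A row lasts 1/8 s, in which the tool goes at most 62.5 mm and 10.7 degrees, less where a joint would pass 70% of its speed; a pose out of reach is approached as far as the arm can. A call with a number of a shift or a turn outside -1 to 1 is refused whole. A call with a gripper value outside its range is refused whole. The fingers move at their own pace and stop on an object; FORCE is the grip in N (left out, the last holds). Time passes only in rows, so rows that do not move let the fingers close. It gives the time, the measured TCP pose, the force, the opening and the grip force at its end, in the units of the state.
- telemetry.get_state(): the state, without advancing time (a new reading comes with each control period).
- viewer.capture(name): name is "side" or "top" or "wrist"; returns the picture (400x640x3 uint8, red, green, blue); there is no depth.
- viewer.calibration(name): a dict with "fx", "fy", "cx", "cy" (pixels), "k1" (the pictures are not rectified: a ray, as slopes to the right and down, at radius r is drawn at 1 + k1 r^2 times it, then the intrinsics apply), "T" (4x4, takes a point from camera to world coordinates); the wrist camera has in their place "T_tool_cam" (4x4, takes a point from camera to tool coordinates, whose origin is the TCP and whose axes are the flange's). Camera axes: x right, y down, z forward; pixel columns grow to the right and rows downward; lengths in m; the calibration is good to about 2 mm. A picture is of the moment at which its call begins: read the wrist's pose just before it. calibration takes no time and is no camera call.
- close_job(): hands the job in; it is judged then, once.
Trained networks look in the newest picture that a camera, given by its name, has taken for a name from the list of things; names that differ only in an ending like _2 or _b are one class to them, and where a whole thing is asked for, a point or a joint stands for the part that bears it (a point fixed in the world has none). Each returns a list of dicts, best first, with "p" (0 to 1); they miss things now and then, are a little off and sometimes report something else, mostly with a low value. They report only what shows in the picture. A call takes as long as a camera call. They do not tell look-alikes from the thing itself.
- models.find_in(camera, thing): "position" ([column, row] in pixels, amid what is visible of it).
The state is a dict: "time_s": time; "joints": joint angles; "qd": joint speeds; "joint_torque": joint torques, N m; "tcp_pos": TCP position; "eef_rot": TCP orientation; "contact_force": force on the tool from outside, world axes, zero at the start; "moment": the same for the moment, N m; "gripper_width": finger opening in m; "gripper_force": force on a finger pad.
Only numpy, scipy, OpenCV 4.12 (cv2) and the standard library are available. Lean on these libraries where they do the work, as an engineer would, in place of code of your own. Each camera call takes 0.05 s, during which the arm holds its last target. There are 200 camera calls.

## Task

Take the white sensor with the orange band out of its foam cutout by tilting it: raise its orange-banded end first, and leave the opposite end down in the cutout until the sensor leans at least 30 degrees. Then turn it over and leave it lying flat, window side up, about the middle of the light blue mat. Do not drop or throw it from a height, and leave the blue-banded sensor where it is.

Things in the scene. Friction and masses are not known exactly. Their poses are not given: they have to be found in the camera images.
- sensor_orange: white box, x 44, y 72, z 30 mm, 0.16 kg, orange band round its +y end. Origin: centre of the underside, the face with the round window; z points out of the grey cover plate, up at first. Set down on its flat plain -y end it stands by itself, even if let go 15 degrees short of upright; pushed near the top towards the cover plate's side it tips over onto that plate.
- sensor_orange_heel (a point): middle of the lower edge of the orange sensor's plain end, 36 mm along -y from its origin. Cutout: floor 10 mm over the worktop, firm square foam walls 14 mm deep, 2.5 mm gap all round; as the banded end rises, draw the sensor to its +y by 14 mm x tan(lean) to clear this end's wall. An open finger channel as deep crosses the foam along x, from sensor y = -6 to +38 mm.
- sensor_blue: bystander: the same sensor, origin and axes, with a blue band. Lies beside the orange one, 110 mm away along x, same yaw, in the other cutout of the fixed foam block (dark grey over teal, 230 mm along x, 124 mm along y, 24 mm high, centred between the two). Which sensor has which cutout varies.
- mat: light blue square mat with a thin white border line, 200 x 200 x 4 mm, fixed to the worktop to the right (-y) of the foam. Origin: centre of its underside; x and y along its edges, z up.
Mind the look-alikes: they are no part of the job. Leave any pink look-alike of the sensor_orange alone.

How it is judged (in metres and radians):
On the way:
1. the orange-banded sensor leans more than 25 degrees while its plain end is still down in the cutout (heel edge less than 22 mm above the worktop and less than 25 mm from where it lay) (angle between sensor_orange's own z axis and vertical above 0.44 rad and height (world z) of sensor_orange_heel below 0.022 m and distance of sensor_orange_heel from where it was at the start of the episode below 0.025 m), for 0.05 s.
At the end, for the whole second after the job is handed in: The orange-banded sensor lies at rest upside down (window up, within 10 degrees) flat on the mat, its middle within 60 mm of the mat's middle along each mat edge; the blue-banded sensor is still in its cutout, within 20 mm and 10 degrees (angle between sensor_orange's own z axis and vertical above 2.96 rad and x of sensor_orange in the frame of mat between -0.06 and 0.06 m and y of sensor_orange in the frame of mat between -0.06 and 0.06 m and height (world z) of sensor_orange between 0.024 and 0.045 m and linear speed of sensor_orange below 0.02 m/s and distance of sensor_blue from where it was at the start of the episode below 0.02 m and angle between sensor_blue's own z axis and vertical below 0.17 rad); the robot touches nothing.
It fails at once if the blue-banded sensor is disturbed by more than 20 mm or tilted by more than 20 degrees (distance of sensor_blue from where it was at the start of the episode above 0.02 m or angle between sensor_blue's own z axis and vertical above 0.35 rad).
It fails at once if the orange-banded sensor is dropped or thrown (faster than 1.2 m/s) (linear speed of sensor_orange above 1.2 m/s).
It also fails if it takes over 54 s, if anything falls off the work surface, if the arm or the gripper's body presses on something with over 40 N, if the wrist force passes 120 N, or if a joint passes its speed limit or range.

## Working session

There is one attempt and no reset: what is moved stays moved. The work goes in short steps, Python scripts to look and compute and a shell command to move; the robot and the scene stay as the last step left them, time stands still between calls to the robot, and variables do not carry over. Pictures are saved under pics/ and viewed, at most 10 in all, crops included, and the job is handed in when it is done.

```bash
mkdir -p pics; ls; cat > h.py <<'E'
import numpy as np, cv2
from plant import telemetry, viewer, models
from scipy.spatial.transform import Rotation as R
def Tcam(n, st=None):
    c=viewer.calibration(n)
    if n!='wrist': return c,np.array(c['T'])
    st=st or telemetry.get_state()
    T=np.eye(4);T[:3,:3]=R.from_euler('xyz',st['eef_rot'],degrees=True).as_matrix();T[:3,3]=st['tcp_pos']
    return c,T@np.array(c['T_tool_cam'])
def px2w(n,uv,z,st=None):
    c,T=Tcam(n,st)
    K=np.array([[c['fx'],0,c['cx']],[0,c['fy'],c['cy']],[0,0,1]])
    p=np.array([(uv[0]-c['cx'])/c['fx'],(uv[1]-c['cy'])/c['fy']])
    q=p.copy()
    for _ in range(20): q=p/(1+c['k1']*(q@q))
    d=T[:3,:3]@np.array([*q,1]);o=T[:3,3]
    return o+d*(z-o[2])/d[2]
def w2px(n,P,st=None):
    c,T=Tcam(n,st); q=np.linalg.inv(T)@np.append(P,1); q=q[:2]/q[2]; q=q*(1+c['k1']*(q@q))
    return np.array([c['fx']*q[0]+c['cx'],c['fy']*q[1]+c['cy']])
def save(n,name,crop=None,s=1):
    im=viewer.capture(n)[:,:,::-1]
    if crop: im=im[crop[1]:crop[3],crop[0]:crop[2]]
    cv2.imwrite('pics/'+name,cv2.resize(im,None,fx=s,fy=s,interpolation=cv2.INTER_CUBIC))
E
python3 - <<'E'
from h import *
save('top','top0.png'); save('side','side0.png')
print(telemetry.get_state())
for n in ('top','side'):
  print(n,Tcam(n)[1].round(3).tolist())
  for t in ('sensor_orange','sensor_blue','mat'):
    print(n,t,[(round(d['p'],2),np.round(d['position']).tolist()) for d in models.find_in(n,t)])
E
```

```text
pics
{'time_s': 0.1, 'joints': array([-5.15028779e+01,  2.05880814e+01,  6.40172271e-01, -1.86176574e-02,
       -7.01365664e+01, -1.65055327e+01]), 'qd': array([ 0.00748647, -0.12214958, -0.00702541,  0.08227405,  0.06091929,
        0.00512186]), 'joint_torque': array([ 3.44274449e-04, -5.84161234e+01,  2.93752027e+01,  7.01552510e+00,
        1.02232632e-02, -5.21449192e-05]), 'tcp_pos': array([ 0.25257628, -0.62550762,  0.23371386]), 'eef_rot': array([ 1.79914033e+02, -7.22093507e-03, -1.58014744e+02]), 'contact_force': array([-0.4270703 , -0.26749102, -0.22016863]), 'moment': array([-0.016335  , -0.00267326,  0.03560466]), 'gripper_force': 0.0, 'gripper_width': 0.08758702738367674}
top [[-0.019, -0.987, 0.159, 0.368], [-1.0, 0.018, -0.007, -0.082], [0.004, -0.159, -0.987, 0.864], [0.0, 0.0, 0.0, 1.0]]
top sensor_orange [(0.78, [295.0, 229.0]), (0.74, [213.0, 184.0])]
top sensor_blue [(0.69, [280.0, 180.0])]
top mat [(0.67, [417.0, 181.0])]
side [[0.997, -0.029, 0.071, 0.458], [-0.074, -0.616, 0.784, -0.742], [0.021, -0.787, -0.616, 0.569], [0.0, 0.0, 0.0, 1.0]]
side sensor_orange [(0.87, [318.0, 157.0]), (0.55, [283.0, 197.0])]
side sensor_blue [(0.63, [336.0, 192.0])]
side mat [(0.96, [346.0, 318.0])]
```

View pics/top0.png

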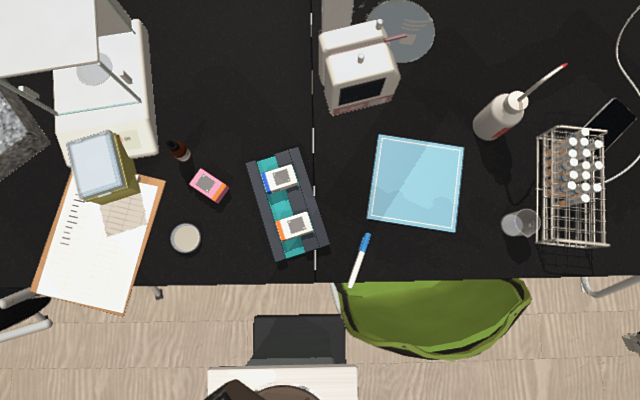

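View pics/side0.png

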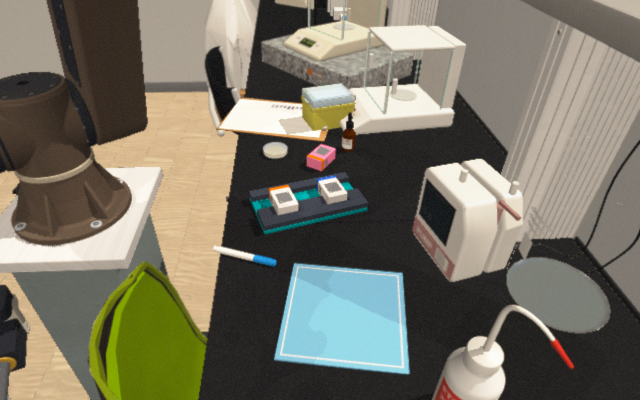

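Top view: there are three candidates. The white one with an orange band is at (295,225) in the foam. The white one with a blue band is at (282,178) in the foam. The pink look-alike is at (209,184) outside the foam. The one at (295,225) fits, so I'll confirm it in an enlarged crop and measure it.

```bash
python3 - <<'E'
from h import *
im=viewer.capture('top')
cv2.imwrite('pics/crop.png',cv2.resize(im[135:275,235:340,::-1],None,fx=4,fy=4,interpolation=cv2.INTER_CUBIC))
hsv=cv2.cvtColor(im,cv2.COLOR_RGB2HSV)
def rect(mask,z,name,roi):
    m=np.zeros_like(mask);x0,y0,x1,y1=roi;m[y0:y1,x0:x1]=mask[y0:y1,x0:x1]
    c=max(cv2.findContours(m,cv2.RETR_EXTERNAL,cv2.CHAIN_APPROX_NONE)[0],key=cv2.contourArea)
    W=np.array([px2w('top',p[0],z)[:2] for p in c])
    (cx,cy),(a,b),an=cv2.minAreaRect((W*1000).astype(np.float32))
    print(name,'c',round(cx,1),round(cy,1),'size',round(a,1),round(b,1),'ang',round(an,1))
light=cv2.inRange(hsv,(0,0,140),(179,70,255)); org=cv2.inRange(hsv,(3,120,140),(20,255,255)); blu=cv2.inRange(hsv,(108,120,100),(125,255,255))
rect(cv2.morphologyEx(light|org,cv2.MORPH_CLOSE,np.ones((3,3))),.04,'orange',(262,205,325,245))
rect(light,.04,'white o',(262,205,325,245))
rect(org,.04,'oband',(262,205,325,245))
rect(light|blu,.04,'blue',(250,155,310,200))
rect(cv2.inRange(hsv,(85,40,100),(108,255,255)),.004,'mat',(350,120,480,245))
E
```

```text
orange c 449.5 -29.9 size 44.7 72.6 ang 17.4
white o c 450.6 -35.2 size 44.7 61.6 ang 16.4
oband c 439.9 -0.5 size 44.0 10.1 ang 17.2
blue c 553.9 1.4 size 45.0 72.0 ang 16.2
mat c 546.8 -306.3 size 201.7 200.2 ang 79.7
```

View pics/crop.png

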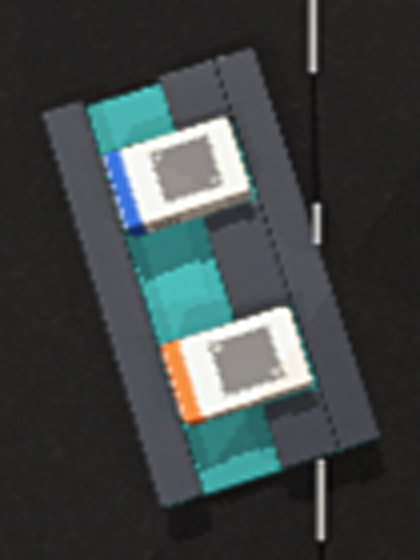

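The crop confirms it: the orange-banded white sensor is at crop (240,365), which is full-image (295,226). Its band faces +y (left), the grey plate is up, and the teal channel runs under its band half. Its centre is about (0.450,-0.030) with a yaw of about 16.8°. The mat is at (0.547,-0.306). I need tool yaw -73.2°, so I'll spin first.

```bash
python3 -m handwheel '[{"grip":-1,"travel":[0,0,0],"spin":-1},{"grip":-1,"travel":[0,0,0],"spin":-1},{"grip":-1,"travel":[0,0,0],"spin":-1},{"grip":-1,"travel":[0,0,0],"spin":-1},{"grip":-1,"travel":[0,0,0],"spin":-1},{"grip":-1,"travel":[0,0,0],"spin":-1},{"grip":-1,"travel":[0,0,0],"spin":-1},{"grip":-1,"travel":[0,0,0],"spin":-1}]' 3
python3 -m handwheel '[{"grip":-1,"travel":[0,0,0],"spin":-1},{"grip":-1,"travel":[0,0,0],"spin":-1},{"grip":-1,"travel":[0,0,0],"spin":-1},{"grip":-1,"travel":[0,0,0],"spin":-1},{"grip":-1,"travel":[0,0,0],"spin":-1},{"grip":-1,"travel":[0,0,0],"spin":-1},{"grip":-1,"travel":[0,0,0],"spin":-1},{"grip":-1,"travel":[0,0,0],"spin":-1}]'
python3 -m handwheel '[{"grip":-1,"travel":[0,0,0],"spin":-0.96},{"grip":-1,"travel":[0,0,0],"spin":0},{"grip":-1,"travel":[0,0,0],"spin":0}]'
```

```text
time_s: 1.45
tcp_pos: [0.2527, -0.6259, 0.2346]
eef_rot: [-180.0, 0.0, -117.8]
contact_force: [0.9, 0.2, -0.1]
gripper_width: 0.0872
gripper_force: 0.0
time_s: 2.45
tcp_pos: [0.2528, -0.6259, 0.2345]
eef_rot: [-180.0, 0.0, -77.8]
contact_force: [0.8, -0.7, -0.2]
gripper_width: 0.0876
gripper_force: 0.0
time_s: 2.82
tcp_pos: [0.2527, -0.6259, 0.2346]
eef_rot: [-180.0, -0.0, -73.3]
contact_force: [0.5, -0.5, -0.5]
gripper_width: 0.0876
gripper_force: 0.0
```

```bash
A='x'; python3 -m handwheel '[{"grip":-1,"travel":[-1,-0.667,0],"spin":0},{"grip":-1,"travel":[-1,-0.667,0],"spin":0},{"grip":-1,"travel":[-1,-0.667,0],"spin":0},{"grip":-1,"travel":[-1,-0.667,0],"spin":0},{"grip":-1,"travel":[-1,-0.667,0],"spin":0},{"grip":-1,"travel":[-1,-0.667,0],"spin":0},{"grip":-1,"travel":[-1,-0.667,0],"spin":0},{"grip":-1,"travel":[-1,-0.667,0],"spin":0}]' | head -3
python3 -m handwheel '[{"grip":-1,"travel":[-1,-0.667,0],"spin":0},{"grip":-1,"travel":[-1,-0.667,0],"spin":0},{"grip":-1,"travel":[-1,-0.667,0],"spin":0},{"grip":-1,"travel":[-1,-0.667,0],"spin":0},{"grip":-1,"travel":[-1,-0.667,0],"spin":0},{"grip":-1,"travel":[-1,-0.667,0],"spin":0},{"grip":-1,"travel":[-1,-0.667,0],"spin":0},{"grip":-1,"travel":[-1,-0.667,0],"spin":0}]' | head -3
python3 -m handwheel '[{"grip":-1,"travel":[-1,-0.667,0],"spin":0},{"grip":-1,"travel":[-1,-0.667,0],"spin":0},{"grip":-1,"travel":[-1,-0.667,0],"spin":0},{"grip":-1,"travel":[-1,-0.667,0],"spin":0},{"grip":-1,"travel":[0,0,0],"spin":0},{"grip":-1,"travel":[0,0,0],"spin":0}]'
python3 - <<'E'
from h import *
st=telemetry.get_state(); c,T=Tcam('wrist',st); print(T.round(3).tolist()); print(w2px('wrist',[.4495,-.03,.04],st))
im=viewer.capture('wrist'); cv2.imwrite('pics/w0.png',im[:,:,::-1])
hsv=cv2.cvtColor(im,cv2.COLOR_RGB2HSV)
org=cv2.inRange(hsv,(3,120,140),(20,255,255))
c=max(cv2.findContours(org,cv2.RETR_EXTERNAL,cv2.CHAIN_APPROX_NONE)[0],key=cv2.contourArea)
W=np.array([px2w('wrist',p[0],.04,st)[:2] for p in c])*1000
print(cv2.minAreaRect(W.astype(np.float32)), cv2.boundingRect(c))
E
```

```text
time_s: 3.82
tcp_pos: [0.3229, -0.395, 0.2347]
eef_rot: [-180.0, -0.0, -73.3]
time_s: 4.82
tcp_pos: [0.3928, -0.1649, 0.2349]
eef_rot: [-180.0, -0.0, -73.3]
time_s: 5.58
tcp_pos: [0.4274, -0.051, 0.2346]
eef_rot: [180.0, -0.0, -73.2]
contact_force: [0.0, 0.5, -0.2]
gripper_width: 0.0876
gripper_force: 0.0
[[-0.957, -0.277, -0.083, 0.45], [-0.289, 0.918, 0.271, -0.124], [0.001, 0.283, -0.959, 0.385], [0.0, 0.0, 0.0, 1.0]]
[292.81552451 186.84106503]
((249.0865020751953, 110.8770980834961), (323.86065673828125, 18.979774475097656), 16.888446807861328) (288, 321, 245, 13)
```

View pics/w0.png

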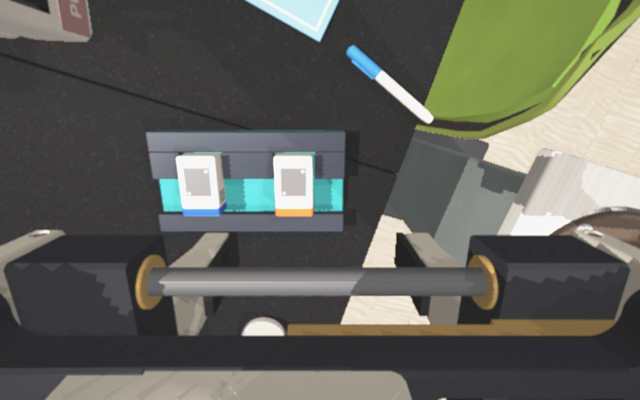

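The wrist view shows the orange sensor at columns 274–314, rows 153–216, band toward the gripper, and the edges are parallel to the image axes, so the yaw is right. Next I measure it precisely.

```bash
python3 - <<'E'
from h import *
st=telemetry.get_state()
im=viewer.capture('wrist'); hsv=cv2.cvtColor(im,cv2.COLOR_RGB2HSV)
p=im[145:222,293].astype(int); print([(145+i,v.tolist()) for i,v in enumerate(p) if i<14 or i>48])
r=im[190,268:320].astype(int).sum(1); print(list(zip(range(268,320),r.tolist())))
for uv in ((275,154),(313,154),(275,210),(313,210),(293,154),(293,210)): print(uv,px2w('wrist',uv,.04,st).round(4))
E
```

```text
[(145, [104, 108, 117]), (146, [104, 108, 119]), (147, [104, 107, 118]), (148, [104, 107, 117]), (149, [104, 107, 116]), (150, [102, 103, 112]), (151, [96, 130, 135]), (152, [107, 183, 183]), (153, [148, 176, 171]), (154, [172, 167, 158]), (155, [189, 179, 169]), (156, [235, 228, 219]), (157, [249, 249, 248]), (158, [248, 248, 248]), (194, [198, 192, 189]), (195, [209, 201, 197]), (196, [239, 238, 235]), (197, [248, 249, 248]), (198, [248, 248, 248]), (199, [247, 247, 247]), (200, [247, 247, 247]), (201, [247, 247, 247]), (202, [247, 247, 247]), (203, [247, 247, 247]), (204, [247, 247, 247]), (205, [247, 247, 247]), (206, [247, 247, 248]), (207, [247, 248, 250]), (208, [247, 246, 236]), (209, [247, 217, 144]), (210, [247, 198, 106]), (211, [247, 195, 104]), (212, [247, 193, 104]), (213, [247, 192, 103]), (214, [248, 196, 109]), (215, [250, 194, 128]), (216, [223, 162, 138]), (217, [134, 123, 125]), (218, [100, 106, 116]), (219, [101, 107, 115]), (220, [102, 105, 115]), (221, [107, 110, 118])]
[(268, 535), (269, 536), (270, 536), (271, 536), (272, 534), (273, 558), (274, 704), (275, 747), (276, 742), (277, 741), (278, 741), (279, 744), (280, 743), (281, 654), (282, 582), (283, 580), (284, 582), (285, 580), (286, 581), (287, 582), (288, 583), (289, 581), (290, 584), (291, 586), (292, 584), (293, 583), (294, 580), (295, 583), (296, 579), (297, 581), (298, 581), (299, 583), (300, 579), (301, 580), (302, 583), (303, 582), (304, 583), (305, 624), (306, 726), (307, 744), (308, 741), (309, 741), (310, 744), (311, 745), (312, 620), (313, 433), (314, 413), (315, 423), (316, 422), (317, 421), (318, 420), (319, 422)]
(275, 154) [ 0.4787 -0.0611  0.04  ]
(313, 154) [ 0.438  -0.0734  0.04  ]
(275, 210) [0.462 0.003 0.04 ]
(313, 210) [ 0.419  -0.0099  0.04  ]
(293, 154) [ 0.4594 -0.067   0.04  ]
(293, 210) [ 0.4416 -0.0031  0.04  ]
```

```bash
python3 -m handwheel '[{"grip":-1,"travel":[-0.78,-0.54,0],"spin":0},{"grip":-1,"travel":[-0.78,-0.54,1],"spin":0},{"grip":-1,"travel":[0,0,1],"spin":0},{"grip":-1,"travel":[0,0,1],"spin":0},{"grip":-1,"travel":[0,0,1],"spin":0},{"grip":-1,"travel":[0,0,1],"spin":0},{"grip":-1,"travel":[0,0,1],"spin":0},{"grip":-1,"travel":[0,0,0],"spin":0}]' 3
python3 - <<'E'
from h import *
save('wrist','w1.png')
E
```

```text
time_s: 6.68
tcp_pos: [0.4409, -0.0069, 0.0833]
eef_rot: [179.8, -0.0, -73.3]
contact_force: [-1.4, 1.1, 0.0]
gripper_width: 0.0874
gripper_force: 0.0
```

View pics/w1.png

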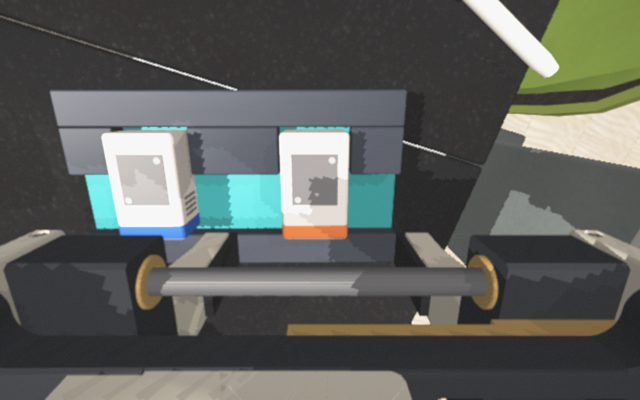

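The sensor sits centred between the fingers at columns 280–349, so I go down into the channel and close gently.

```bash
python3 -m handwheel '[{"grip":-1,"travel":[0,0,0.9],"spin":0},{"grip":-1,"travel":[0,0,0.9],"spin":0},{"grip":-1,"travel":[0,0,0.65],"spin":0},{"grip":-1,"travel":[0,0,0],"spin":0},{"grip":-1,"travel":[0,0,0],"spin":0}]' 3
python3 -m handwheel '[{"grip":1,"travel":[0,0,0],"spin":0},{"grip":1,"travel":[0,0,0],"spin":0},{"grip":1,"travel":[0,0,0],"spin":0},{"grip":1,"travel":[0,0,0],"spin":0},{"grip":1,"travel":[0,0,0],"spin":0},{"grip":1,"travel":[0,0,0],"spin":0}]' 3
```

```text
time_s: 7.35
tcp_pos: [0.443, -0.0055, 0.0245]
eef_rot: [-179.9, 0.0, -73.2]
contact_force: [-0.1, -0.8, 0.0]
gripper_width: 0.0873
gripper_force: 0.0
time_s: 8.1
tcp_pos: [0.4421, -0.0057, 0.0233]
eef_rot: [180.0, -0.0, -73.2]
contact_force: [-0.3, -0.3, 1.0]
gripper_width: 0.0439
gripper_force: 3.0
```

```bash
python3 -m handwheel '[{"grip":1,"travel":[0.02,0,-0.2],"spin":0},{"grip":1,"travel":[0.04,0,-0.22],"spin":0},{"grip":1,"travel":[0.06,0,-0.2],"spin":0},{"grip":1,"travel":[0.07,0,-0.18],"spin":0},{"grip":1,"travel":[0,0,0],"spin":0}]' 3
python3 - <<'E'
from h import *
a=viewer.capture('side')[140:260,220:400,::-1]; b=viewer.capture('wrist')[80:250,200:420,::-1]
a=cv2.resize(a,(600,400),interpolation=cv2.INTER_CUBIC)
cv2.imwrite('pics/t1.png',a)
E
```

```text
time_s: 8.72
tcp_pos: [0.4439, -0.0102, 0.0438]
eef_rot: [-179.9, 0.0, -73.2]
contact_force: [-0.0, 1.3, 0.9]
gripper_width: 0.0438
gripper_force: 3.0
```

View pics/t1.png

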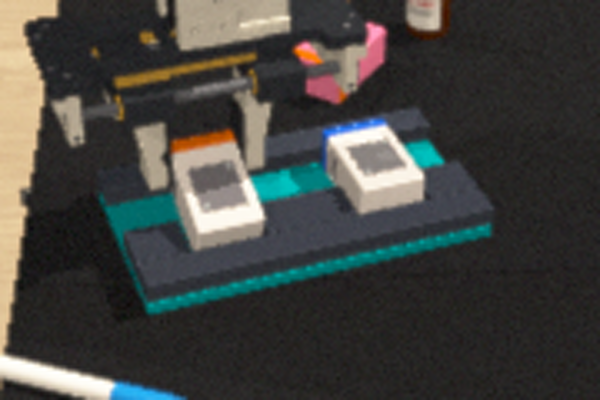

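The sensor tilts as wanted: band up at crop (203,140), plain end still in the cutout at (225,235). I keep following the arc to about 45°.

```bash
python3 -m handwheel '[{"grip":1,"travel":[0.09,0,-0.17],"spin":0},{"grip":1,"travel":[0.09,0,-0.17],"spin":0},{"grip":1,"travel":[0.1,0,-0.14],"spin":0},{"grip":1,"travel":[0.11,0,-0.14],"spin":0},{"grip":1,"travel":[0.1,0,-0.11],"spin":0},{"grip":1,"travel":[0.0,0,0],"spin":0},{"grip":1,"travel":[0,0,0],"spin":0}]' 3
python3 - <<'E'
from h import *
a=viewer.capture('side')[140:260,220:400,::-1]
a=cv2.resize(a,(600,400),interpolation=cv2.INTER_CUBIC)
cv2.imwrite('pics/t2.png',a)
E
```

```text
time_s: 9.7
tcp_pos: [0.4471, -0.022, 0.0616]
eef_rot: [-180.0, 0.0, -73.2]
contact_force: [-0.5, 0.5, -1.4]
gripper_width: 0.0441
gripper_force: 3.0
```

View pics/t2.png

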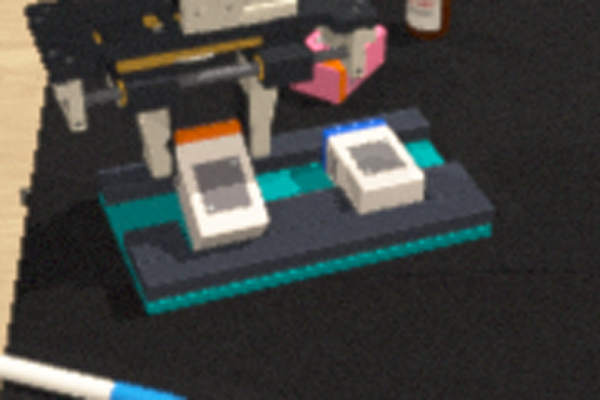

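```bash
python3 - <<'E'
from h import *
from scipy.optimize import least_squares
c0=np.array([.4494,-.0307,.010]);ya=np.radians(16.8)
ex=np.array([np.cos(ya),np.sin(ya),0]);ey=np.array([-np.sin(ya),np.cos(ya),0]);ez=np.array([0,0,1.])
def pts(th,dy,dz):
    h=c0-.036*ey+dy*ey+dz*ez
    Y=np.cos(th)*ey+np.sin(th)*ez; Z=-np.sin(th)*ey+np.cos(th)*ez
    f=lambda x,y,z:h+x*ex+y*Y+z*Z
    # plate band corners L,R ; plate heel corners L,R ; 
    return [f(-.022,.072,.03),f(.022,.072,.03),f(-.022,0,.03),f(.022,0,.03)]
def px(u,v): return np.array([220+u*.3,140+v*.3])
print('start proj',[((w2px('side',p)-[220,140])/.3).round().tolist() for p in pts(0,0,0)])
for obs in ([(170,152),(232,145),(190,236),(262,220)],[(176,140),(240,133),(193,237),(266,218)]):
    O=np.array([px(*o) for o in obs])
    r=least_squares(lambda p:(np.array([w2px('side',q) for q in pts(p[0],p[1]/1e3,p[2]/1e3)])-O).ravel(),[.5,5,0])
    print(np.degrees(r.x[0]),r.x[1:],r.fun.round(1))
E
```

```text
start proj [[160.0, 160.0], [226.0, 147.0], [193.0, 225.0], [262.0, 210.0]]
9.564260052427066 [-0.8641589  -3.31073613] [-2.2  0.9 -1.  -0.9  1.8 -0.1  0.9  0.2]
18.305772254741235 [-6.8825618   5.51233679] [-2.7  0.7 -1.6 -1.1  2.3 -0.3  1.3  0.8]
```

```bash
python3 - <<'E'
from h import *
from scipy.optimize import least_squares
im=viewer.capture('side'); a=cv2.resize(im[165:225,265:310,::-1],None,fx=12,fy=10,interpolation=cv2.INTER_CUBIC)
b=viewer.capture('wrist')[100:300,230:410,::-1]; b=cv2.resize(b,(540,600))[:, 150:400]
o=cv2.resize(a,(540,600)); 
for k in range(0,600,50): cv2.line(o,(0,k),(8,k),(0,255,255),1); cv2.putText(o,str(165+k//10),(10,k+5),0,.4,(0,255,255))
for k in range(0,540,60): cv2.putText(o,str(265+k//12),(k,595),0,.4,(0,255,255)); cv2.line(o,(k,570),(k,580),(0,255,255),1)
cv2.imwrite('pics/t3.png',np.hstack([o,b]))
E
```

```text
(no output)
```

View pics/t3.png

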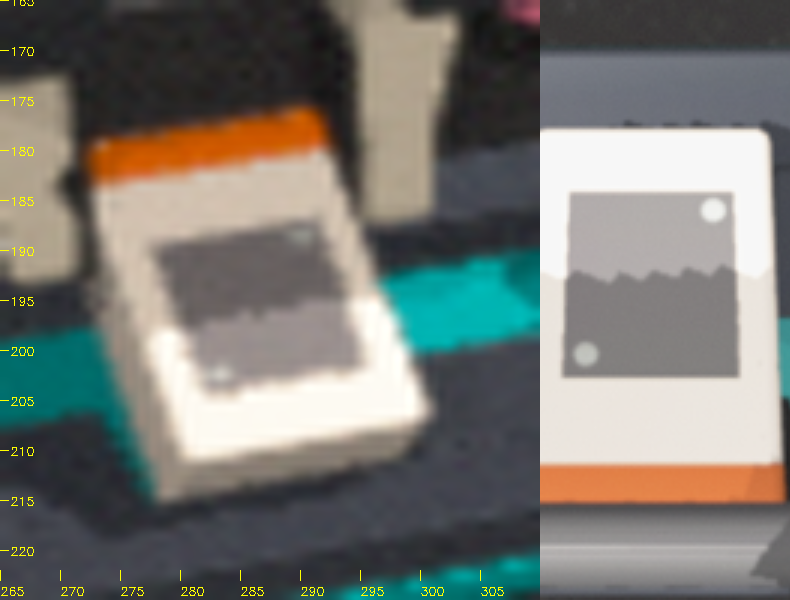

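```bash
cat > fit.py <<'E'
from h import *
from scipy.optimize import least_squares
c0=np.array([.4494,-.0307,.010]);ya=np.radians(16.8)
ex=np.array([np.cos(ya),np.sin(ya),0]);ey=np.array([-np.sin(ya),np.cos(ya),0]);ez=np.array([0,0,1.])
def pts(th,dx,dy,dz):
    h=c0-.036*ey+dx*ex+dy*ey+dz*ez
    Y=np.cos(th)*ey+np.sin(th)*ez; Z=-np.sin(th)*ey+np.cos(th)*ez
    f=lambda x,y,z:h+x*ex+y*Y+z*Z
    return [f(-.022,.072,.03),f(.022,.072,.03),f(-.022,0,.03),f(.022,0,.03),f(-.022,0,0)]
def fit(O,cam='side',t0=.6):
    r=least_squares(lambda p:(np.array([w2px(cam,q) for q in pts(p[0],*(p[1:]/1e3))])-O).ravel(),[t0,0,5,0])
    print('lean',np.degrees(r.x[0]).round(1),'heel dx dy dz mm',r.x[1:].round(1),'res',r.fun.round(1))
E
python3 - <<'E'
from fit import *
fit([(272.3,179.5),(292,176),(280,211),(300.3,206),(278.2,214.5)])
E
```

```text
lean 37.4 heel dx dy dz mm [ 13.5  47.7 -28.3] res [-0.2 -0.  -0.5 -0.3  0.6 -0.2 -0.2  0.6  0.3 -0.1]
```

```bash
python3 - <<'E'
from fit import *
O=np.array([(272.3,179.5),(292,176),(280,211),(300.3,206),(278.2,214.5)])
for b in (18,24):
  def f(p):
    th=p[0]; gy=p[2]+62*np.cos(th)-b*np.sin(th)-62; gz=p[3]+62*np.sin(th)+b*np.cos(th)-b
    return np.concatenate([(np.array([w2px('side',q) for q in pts(th,*(p[1:4]/1e3))])-O-p[4:6]).ravel(),[p[1]/2,(gy+17)/2,(gz-38.3)/2],p[4:6]/2])
  r=least_squares(f,[.6,0,5,0,0,0]); print(np.degrees(r.x[0]),r.x[1:].round(1),r.fun.round(1))
E
```

```text
34.38618746951935 [ 0.3  4.2  6.  -0.5 -0.4] [-1.2 -1.  -0.3 -1.5  0.4  0.3  0.9  0.7  0.1  1.3  0.2  0.1 -0.2 -0.2
 -0.2]
34.91132306534966 [ 0.4  7.8  6.3 -0.9 -1.4] [-1.1 -1.  -0.3 -1.5  0.3  0.3  0.8  0.7  0.1  1.2  0.2 -0.1 -0.4 -0.5
 -0.7]
```

Combining the side picture with the grip position gives a lean of about 34° and a heel lift of about 6 mm. I lower slightly to seat the heel firmly, then keep levering it against the cutout wall toward upright.

```bash
python3 -m handwheel '[{"grip":1,"travel":[-0.08,0,0.1],"spin":0},{"grip":1,"travel":[-0.04,0,0.1],"spin":0},{"grip":1,"travel":[0,0,0],"spin":0},{"grip":1,"travel":[0,0,0],"spin":0}]' 3
python3 -m handwheel '[{"grip":1,"travel":[0.15,0,-0.14],"spin":0},{"grip":1,"travel":[0.17,0,-0.14],"spin":0},{"grip":1,"travel":[0.19,0,-0.14],"spin":0},{"grip":1,"travel":[0.19,0,-0.14],"spin":0},{"grip":1,"travel":[0.13,0,-0.08],"spin":0},{"grip":1,"travel":[0.13,0,-0.08],"spin":0},{"grip":1,"travel":[0,0,0],"spin":0}]' 3
python3 - <<'E'
from fit import *
s=telemetry.get_state(); d=s['tcp_pos']-np.array([.4421,-.0057,.0233]); print('grip dy,dz',(d@ey*1e3).round(1),(d[2]*1e3).round(1))
im=viewer.capture('side'); cv2.imwrite('pics/s4.png',im[:,:,::-1])
sub=im[165:222,265:305].astype(int)
for r in range(165,222,3):
    print(r,''.join('O' if p[0]>170 and p[2]<90 else 'W' if p.min()>195 else 'w' if p.min()>130 else 'T' if p[1]>p[0]+40 else '.' for p in im[r,260:310].astype(int)))
E
```

```text
time_s: 10.35
tcp_pos: [0.4461, -0.0191, 0.0565]
eef_rot: [180.0, 0.0, -73.2]
contact_force: [-0.5, 0.2, -0.4]
gripper_width: 0.0443
gripper_force: 3.0
time_s: 11.22
tcp_pos: [0.4534, -0.0423, 0.0747]
eef_rot: [-180.0, -0.0, -73.2]
contact_force: [0.2, -0.2, -1.3]
gripper_width: 0.0439
gripper_force: 3.0
grip dy,dz -38.3 51.4
165 ........................................w.........
168 .......................................wwwwwww....
171 .......................................wwwwwww....
174 ......w....w...........................wwwwww.....
177 .....wwwwwww..................OOOOO.....wwww......
180 ......wwwwwww...OOOOOOOOOOOOOOOOOOO.....wwww......
183 .......wwwww....OOOOOOOOO..wwwwwwwww...wwwww......
186 ........wwwww...wwwwwwwwwwwwwwwwwwwww..wwww.......
189 ........wwwwww..wwwwwwwwwwwwwwwww.www.............
192 .........wwww...wwww...............wwwTTTTTTTTTTTT
195 .................wwww..............wwwTTTTTTTTTTTT
198 ......TTTTTTTTT..wwww...............wwwTTTTTTTTTTT
201 TTTTTTTTTTTTTTTT.wwwww..............wwww..........
204 TTTTTTTTTTTTTTTT..wwww..............wWWW..........
207 TTTTTTTT......TTT.wwwww..wwwwwwwwWWWWWWWw.........
210 ...............TT..wwWWWWWWWWWWWWWWWWWWWw.........
213 ....................wWWWWWwww.....................
216 ..................................................
219 ..................................................
```

```bash
python3 -m handwheel '[{"grip":1,"travel":[0,0,-0.5],"spin":0},{"grip":1,"travel":[0,0,-0.8],"spin":0},{"grip":1,"travel":[0,0,-0.9],"spin":0},{"grip":1,"travel":[0,0,-0.8],"spin":0},{"grip":1,"travel":[0.6,-0.06,0],"spin":0},{"grip":1,"travel":[0.9,-0.06,0],"spin":0},{"grip":1,"travel":[0.9,-0.06,0],"spin":0},{"grip":1,"travel":[0.9,-0.06,0],"spin":0}]' 3
python3 -m handwheel '[{"grip":1,"travel":[0.9,-0.06,0],"spin":0},{"grip":1,"travel":[0.9,-0.06,0],"spin":0},{"grip":1,"travel":[0.9,-0.06,0],"spin":0},{"grip":1,"travel":[0.9,-0.05,0],"spin":0},{"grip":1,"travel":[0.8,-0.05,0],"spin":0},{"grip":1,"travel":[0.5,0,0],"spin":0},{"grip":1,"travel":[0,0,0],"spin":0},{"grip":1,"travel":[0,0,0],"spin":0}]' 3
python3 - <<'E'
from fit import *
s=telemetry.get_state(); t=s['tcp_pos']; 
g=t+np.array([0,0,.011])
im=viewer.capture('side'); cv2.imwrite('pics/s5.png',im[:,:,::-1])
print('tcp px',w2px('side',t))
for L in (30,45,60,75,90):
    th=np.radians(L);Y=np.cos(th)*ey+np.sin(th)*ez; Z=-np.sin(th)*ey+np.cos(th)*ez
    f=lambda x,y,z:(w2px('side',g+x*ex+(y-.026)*Y+(z-.022)*Z)).round().tolist()
    print(L,'bandplate',f(-.022,.036,.03),f(.022,.036,.03),'heelplate',f(-.022,-.036,.03),f(.022,-.036,.03),'heel',f(-.022,-.036,0),f(.022,-.036,0))
u,v=w2px('side',t).astype(int)
for r in range(v-50,v+60,3):
    print(r,''.join('O' if p[0]>170 and p[2]<100 else 'W' if p.min()>195 else 'w' if p.min()>110 else 'b' if p[2]>p[0]+40 else '.' for p in im[r,u-40:u+40].astype(int)))
print(u-40)
E
```

```text
time_s: 12.28
tcp_pos: [0.4826, -0.1206, 0.1489]
eef_rot: [179.9, 0.0, -73.2]
contact_force: [0.4, 0.6, -1.8]
gripper_width: 0.044
gripper_force: 3.0
time_s: 13.28
tcp_pos: [0.5245, -0.2344, 0.1494]
eef_rot: [180.0, 0.0, -73.2]
contact_force: [0.6, 0.5, -1.8]
gripper_width: 0.044
gripper_force: 3.0
tcp px [330.17851275 215.62352206]
30 bandplate [316.0, 205.0] [343.0, 199.0] heelplate [331.0, 249.0] [358.0, 242.0] heel [327.0, 255.0] [353.0, 248.0]
45 bandplate [317.0, 206.0] [344.0, 200.0] heelplate [328.0, 252.0] [355.0, 245.0] heel [323.0, 253.0] [348.0, 247.0]
60 bandplate [318.0, 207.0] [344.0, 202.0] heelplate [325.0, 253.0] [351.0, 246.0] heel [319.0, 249.0] [344.0, 242.0]
75 bandplate [319.0, 209.0] [345.0, 203.0] heelplate [322.0, 250.0] [347.0, 244.0] heel [315.0, 242.0] [340.0, 236.0]
90 bandplate [319.0, 211.0] [346.0, 205.0] heelplate [318.0, 246.0] [343.0, 240.0] heel [312.0, 234.0] [336.0, 228.0]
165 .....................................wwwwwwwwwwwwwwwwwwwwwwwwwwwwwwwwwwwwww.....
168 ......................................wwwwwwwwwwwwwwwwwwwwwwwww.................
171 .
[... 2273 characters left out ...]
................
252 .................................wwwWWWWWWWwww..................................
255 ................................................................................
258 ................................................................................
261 ................................................................................
264 ....wwwwwwwwwwwwwbbbbbbb........................................................
267 ...wwwwWWWWWWWWWWWWWWWWWwwwwwwwwwwwwwwwwwwwwwwwwwbbbbbbbb.......................
270 ..bwwwWWwwwwwwwwwwwwwwwwwwwwwwwwwwwwwwwWWWWWWWWWWWWWWWWWWwwwwwwwwwwwwwwwwwwwwwww
273 ..wwwwWWwwwwwwwwwwwwwwwwwwwwwwwwwwwwwwwwwwwwwwwwwwwwwwwwwwwwwwwwwwwwwwwwWWWWWWWW
290
```

From the side mask, the sensor hangs at about 60° lean over the +y half of the mat. I lower until the heel touches, then drag in -y to stand it up.

```bash
python3 -m handwheel '[{"grip":1,"travel":[0,0,0.6],"spin":0},{"grip":1,"travel":[0,0,0.8],"spin":0},{"grip":1,"travel":[0,0,0.8],"spin":0},{"grip":1,"travel":[0,0,0.6],"spin":0},{"grip":1,"travel":[0,0,0.3],"spin":0},{"grip":1,"travel":[0,0,0.15],"spin":0},{"grip":1,"travel":[0,0,0],"spin":0},{"grip":1,"travel":[0,0,0],"spin":0}]' 3
python3 -m handwheel '[{"grip":1,"travel":[0,0,0.1],"spin":0},{"grip":1,"travel":[0,0,0],"spin":0}]' 3
python3 -m handwheel '[{"grip":1,"travel":[0,0,0.1],"spin":0},{"grip":1,"travel":[0,0,0],"spin":0}]' 3
```

```text
time_s: 14.32
tcp_pos: [0.5252, -0.2347, 0.0689]
eef_rot: [-179.9, -0.0, -73.2]
contact_force: [0.3, 0.1, -0.9]
gripper_width: 0.0443
gripper_force: 3.0
time_s: 14.58
tcp_pos: [0.5247, -0.2346, 0.0658]
eef_rot: [-180.0, 0.0, -73.2]
contact_force: [0.8, -0.7, -2.6]
gripper_width: 0.0439
gripper_force: 3.0
time_s: 14.82
tcp_pos: [0.5246, -0.2346, 0.0631]
eef_rot: [180.0, 0.0, -73.2]
contact_force: [0.3, -0.5, -1.7]
gripper_width: 0.0438
gripper_force: 3.0
```

```bash
python3 -m handwheel '[{"grip":1,"travel":[0,0,0.08],"spin":0},{"grip":1,"travel":[0,0,0],"spin":0},{"grip":1,"travel":[0,0,0],"spin":0}]' 3
python3 -m handwheel '[{"grip":1,"travel":[0,0,0.08],"spin":0},{"grip":1,"travel":[0,0,0],"spin":0},{"grip":1,"travel":[0,0,0],"spin":0}]' 3
python3 -m handwheel '[{"grip":1,"travel":[0,0,0.06],"spin":0},{"grip":1,"travel":[0,0,0],"spin":0},{"grip":1,"travel":[0,0,0],"spin":0}]' 3
```

```text
time_s: 15.2
tcp_pos: [0.525, -0.2347, 0.0615]
eef_rot: [-180.0, -0.0, -73.2]
contact_force: [0.0, 0.6, 1.6]
gripper_width: 0.0443
gripper_force: 3.0
time_s: 15.58
tcp_pos: [0.5249, -0.2346, 0.0594]
eef_rot: [-180.0, -0.0, -73.2]
contact_force: [-0.5, 1.8, 3.9]
gripper_width: 0.0437
gripper_force: 3.0
time_s: 15.95
tcp_pos: [0.5249, -0.2346, 0.0577]
eef_rot: [-180.0, 0.0, -73.2]
contact_force: [-0.6, 1.0, 2.9]
gripper_width: 0.044
gripper_force: 3.0
```

Contact came at the height I predicted. Now I drag along tool +x (-y).

```bash
python3 -m handwheel '[{"grip":1,"travel":[0.18,0,0],"spin":0},{"grip":1,"travel":[0.18,0,0],"spin":0},{"grip":1,"travel":[0.18,0,0],"spin":0},{"grip":1,"travel":[0.18,0,0],"spin":0},{"grip":1,"travel":[0.18,0,0],"spin":0},{"grip":1,"travel":[0.18,0,0],"spin":0},{"grip":1,"travel":[0,0,0],"spin":0}]' 3
cat > look.py <<'E'
from fit import *
s=telemetry.get_state(); t=s['tcp_pos']; g=t+np.array([0,0,.009])
im=viewer.capture('side')
for L in (45,60,70,80,90):
    th=np.radians(L);Y=np.cos(th)*ey+np.sin(th)*ez; Z=-np.sin(th)*ey+np.cos(th)*ez
    f=lambda x,y,z:(w2px('side',g+x*ex+(y-.026)*Y+(z-.020)*Z)).round().tolist()
    print(L,'bandplate',f(-.022,.036,.03),f(.022,.036,.03),'heelplate',f(-.022,-.036,.03),f(.022,-.036,.03),'heelL',f(-.022,-.036,0),'bandL0',f(-.022,.036,0))
u,v=w2px('side',t).astype(int)
for r in range(v-30,v+56,2):
    print(r,''.join('O' if p[0]>150 and p[2]<100 else 'W' if p.min()>195 else 'b' if p[2]>p[0]+30 else 'w' if p.min()>110 else '.' for p in im[r,u-35:u+40].astype(int)))
print(u-35)
E
python3 look.py
```

```text
time_s: 16.82
tcp_pos: [0.5324, -0.2608, 0.0575]
eef_rot: [180.0, 0.0, -73.2]
contact_force: [-0.4, -0.5, -0.5]
gripper_width: 0.0438
gripper_force: 3.0
45 bandplate [322.0, 262.0] [347.0, 255.0] heelplate [333.0, 306.0] [358.0, 299.0] heelL [328.0, 305.0] bandL0 [317.0, 262.0]
60 bandplate [323.0, 264.0] [348.0, 257.0] heelplate [330.0, 305.0] [355.0, 298.0] heelL [324.0, 300.0] bandL0 [317.0, 259.0]
70 bandplate [324.0, 265.0] [349.0, 258.0] heelplate [328.0, 304.0] [352.0, 297.0] heelL [322.0, 295.0] bandL0 [317.0, 258.0]
80 bandplate [324.0, 266.0] [349.0, 260.0] heelplate [326.0, 301.0] [349.0, 294.0] heelL [319.0, 290.0] bandL0 [317.0, 256.0]
90 bandplate [325.0, 268.0] [350.0, 261.0] heelplate [323.0, 297.0] [347.0, 291.0] heelL [317.0, 285.0] bandL0 [318.0, 255.0]
238 ...............................................OOOOO.......................
240 .......................................OO.........w........................
242 ...............................O.OO...............wwww.......O.............
244 .......................OOOOOO....................wwwwwwwww...............
[... 2426 characters left out ...]
bbbbbbbbbbbbbbbbbbbbbbbbbbbbbbbbbbbbbbbbbbbbbbbbbbbbbbbb
308 bbbbbbbbbbbbbbbbbbbbbbbbbbbbbbbbbbbbbbbbbbbbbbbbbbbbbbbbbbbbbbbbbbbbbbbbbbb
310 bbbbbbbbbbbbbbbbbbbbbbbbbbbbbbbbbbbbbbbbbbbbbbbbbbbbbbbbbbbbbbbbbbbbbbbbbbb
312 bbbbbbbbbbbbbbbbbbbbbbbbbbbbbbbbbbbbbbbbbbbbbbbbbbbbbbbbbbbbbbbbbbbbbbbbbbb
314 bbbbbbbbbbbbbbbbbbbbbbbbbbbbbbbbbbbbbbbbbbbbbbbbbbbbbbbbbbbbbbbbbbbbbbbbbbb
316 bbbbbbbbbbbbbbbbbbbbbbbbbbbbbbbbbbbbbbbbbbbbbbbbbbbbbbbbbbbbbbbbbbbbbbbbbbb
318 bbbbbbbbbbbbbbbbbbbbbbbbbbbbbbbbbbbbbbbbbbbbbbbbbbbbbbbbbbbbbbbbbbbbbbbbbbb
320 bbbbbbbbbbbbbbbbbbbbbbbbbbbbbbbbbbbbbbbbbbbbbbbbbbbbbbbbbbbbbbbbbbbbbbbbbbb
322 bbbbbbbbbbbbbbbbbbbbbbbbbbbbbbbbbbbbbbbbbbbbbbbbbbbbbbbbbbbbbbbbbbbbbbbbbbb
299
```

The mask corners match a lean of about 83°, well within the standing tolerance. A small extra nudge, then release, rise and check.

```bash
python3 -m handwheel '[{"grip":1,"travel":[0.14,0,0.05],"spin":0},{"grip":1,"travel":[0,0,0],"spin":0},{"grip":0.0,"travel":[0,0,0],"spin":0},{"grip":-1,"travel":[0,0,0],"spin":0},{"grip":-1,"travel":[0,0,0],"spin":0},{"grip":-1,"travel":[0,0,0],"spin":0}]' 3
python3 look.py | tail -44 | head -34
```

```text
time_s: 17.62
tcp_pos: [0.5337, -0.2637, 0.0566]
eef_rot: [-180.0, 0.0, -73.2]
contact_force: [0.0, -0.1, 0.1]
gripper_width: 0.0688
gripper_force: 0.0
240 ...............................................O.O.......wwww..............
242 ......................................OO................wwwwww.............
244 ..............................OO.O......................wwwwwwwwww...O.....
246 .......................OOO..........................wwwwwwwwwwww...........
248 ...............OOOOO.........................wwwwwwwwww..........w.........
250 ........OOOOOOO.........................wwwwwwwww............wwwwwww.......
252 .......................................w.....................wwwwwwww......
254 .............................................................wwwwwwww......
256 .............................................................wwwwwww.......
258 .......................................wwwwwwww..............wwwwwww.......
260 ..O.............................wwwwwwwwwwwwwwww............wwwwwww........
262 .........................wwwwwwwwwwwwwwwwwwwwwwwww..........wwww
[... 1071 characters left out ...]
bbbbbbwwwwwwwwwww...............wwwwbbbbbbbbbbbbbbbbbbbbbbbb
292 bbbbbbbbbbbbbbbbbbbbbwwwwwwwwwww...............wwwbbbbbbbbbbbbbbbbbbbbbbbbb
294 bbbbbbbbbbbbbbbbbbbbbbwwwwwwwww...........wwwwwwwwbbbbbbbbbbbbbbbbbbbbbbbbb
296 bbbbbbbbbbbbbbbbbbbbbbbwwwwwwww.ww.wwwwwwwwwwwwwwbbbbbbbbbbbbbbbbbbbbbbbbbb
298 bbbbbbbbbbbbbbbbbbbbbbbbwwwwwwwwwwwwwwwwwwwbbbbbbbbbbbbbbbbbbbbbbbbbbbbbbbb
300 bbbbbbbbbbbbbbbbbbbbbbbbbwwwwwwwwwwwbbbbbbbbbbbbbbbbbbbbbbbbbbbbbbbbbbbbbbb
302 bbbbbbbbbbbbbbbbbbbbbbbbbbwwww.bbbbbbbbbbbbbbbbbbbbbbbbbbbbbbbbbbbbbbbbbbbb
304 bbbbbbbbbbbbbbbbbbbbbbbbbbbbbbbbbbbbbbbbbbbbbbbbbbbbbbbbbbbbbbbbbbbbbbbbbbb
306 bbbbbbbbbbbbbbbbbbbbbbbbbbbbbbbbbbbbbbbbbbbbbbbbbbbbbbbbbbbbbbbbbbbbbbbbbbb
```

After release it is tipping toward the plate side. Opening further and looking again.

```bash
python3 -m handwheel '[{"grip":-1,"travel":[0,0,0],"spin":0},{"grip":-1,"travel":[0,0,0],"spin":0},{"grip":-1,"travel":[0,0,0],"spin":0}]' 3
python3 - <<'E'
from h import *
im=viewer.capture('side')[200:350,270:400,::-1]; cv2.imwrite('pics/t5.png',cv2.resize(im,None,fx=4,fy=4,interpolation=cv2.INTER_CUBIC))
E
```

```text
time_s: 18.05
tcp_pos: [0.5336, -0.2638, 0.0566]
eef_rot: [180.0, 0.0, -73.2]
contact_force: [-0.1, -0.1, -0.2]
gripper_width: 0.0873
gripper_force: 0.0
```

View pics/t5.png

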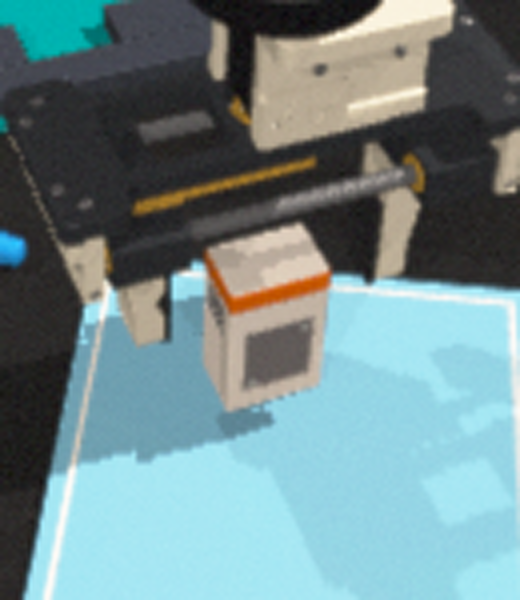

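The side crop shows it standing upright on its plain end at (265,320), band on top, plate facing -y (toward the camera), fingers clear. I go up, step back to +y, close, come down behind it.

```bash
python3 -m handwheel '[{"grip":-1,"travel":[0,0,-0.4],"spin":0},{"grip":-1,"travel":[0,0,-0.95],"spin":0},{"grip":-1,"travel":[0,0,-1],"spin":0},{"grip":0,"travel":[-0.6,0,0],"spin":0},{"grip":1,"travel":[-0.8,0,0],"spin":0},{"grip":1,"travel":[-0.6,0,0],"spin":0},{"grip":1,"travel":[0,0,0],"spin":0},{"grip":1,"travel":[0,0,0],"spin":0}]' 10
python3 -m handwheel '[{"grip":1,"travel":[0,0,0.6],"spin":0},{"grip":1,"travel":[0,0,0.8],"spin":0},{"grip":1,"travel":[0,0,0.5],"spin":0},{"grip":1,"travel":[0,0,0],"spin":0},{"grip":1,"travel":[0,0,0],"spin":0}]' 10
python3 look.py | tail -44 | head -40
```

```text
time_s: 19.1
tcp_pos: [0.5193, -0.2156, 0.1152]
eef_rot: [180.0, -0.0, -73.2]
contact_force: [0.3, 0.4, 0.3]
gripper_width: 0.0434
gripper_force: 0.0
time_s: 19.73
tcp_pos: [0.5195, -0.2161, 0.068]
eef_rot: [-180.0, -0.0, -73.2]
contact_force: [0.1, -0.2, -0.2]
gripper_width: 0.0005
gripper_force: 0.0
215 .........................................O.................................
217 ..................................OOOOO............................wwwww...
219 .......................OOOOOOOOO...........................................
221 ...............w...........................................................
223 .....bbbbbbbbbb............................................................
225 ...bbbbbbbbbbbb............................................................
227 ...bbbb....................................................................
229 ............................................ww.............................
231 ........................O...................www............................
233 ............................................wwwww........................
[... 1702 characters left out ...]
bbbbbbbbbbbbbbbbbww....OOOOOO.wwwwwwwwwwwwwwwwwwbbbbbbbbbbbb
279 ..bbbbwbbbbbbbbbbbbbbbbbbbbbbbbbww...wwwwwwwwwwwwwwwwwwwwwwwwwwbbbbbbbbbbbb
281 .bbbbwwbbbbbbbbbbbbbbbbbbbbbbbbbwww..wwwwwwwwwwwwwwwww..wwwwwwbbbbbbbbbbbbb
283 .bbbbwbbbbbbbbbbbbbbbbbbbbbbbbbbwwwwwwwwwwwwwww............wwwbbbbbbbbbbbbb
285 bbbbbwbbbbbbbbbbbbbbbbbbbbbbbbbbwwwwwwwwwww...............wwwwbbbbbbbbbbbbb
287 bbbbwwbbbbbbbbbbbbbbbbbbbbbbbbbbwwwwwwwwwww...............wwwwbbbbbbbbbbbbb
289 bbbbwbbbbbbbbbbbbbbbbbbbbbbbbbbbwwwwwwwwwww...............wwwwbbbbbbbbbbbbb
291 bbbwWbbbbbbbbbbbbbbbbbbbbbbbbbbbwwwwwwwwwww...............wwwwbbbbbbbbbbbbb
293 bbbWWbbbbbbbbbbbbbbbbbbbbbbbbbbbbwwwwwwwww.............wwwwwwbbbbbbbbbbbbbb
```

Still standing. Pushing it near the top toward the plate side (tool +x).

```bash
python3 -m handwheel '[{"grip":1,"travel":[0.4,0,0],"spin":0},{"grip":1,"travel":[0.3,0,0],"spin":0},{"grip":1,"travel":[0.2,0,0],"spin":0},{"grip":1,"travel":[0.2,0,0],"spin":0},{"grip":1,"travel":[0.2,0,0],"spin":0},{"grip":1,"travel":[0.2,0,0],"spin":0},{"grip":1,"travel":[0.2,0,0],"spin":0},{"grip":1,"travel":[0.2,0,0],"spin":0}]' 10
python3 -m handwheel '[{"grip":1,"travel":[0,0,0],"spin":0},{"grip":1,"travel":[0,0,0],"spin":0}]' 10
python3 look.py | tail -44 | sed -n '15,44p'
```

```text
time_s: 20.78
tcp_pos: [0.533, -0.2617, 0.0678]
eef_rot: [180.0, -0.0, -73.2]
contact_force: [0.2, -0.3, 0.5]
gripper_width: 0.0003
gripper_force: 0.1
time_s: 21.02
tcp_pos: [0.5328, -0.2614, 0.0677]
eef_rot: [180.0, 0.0, -73.2]
contact_force: [-0.4, -0.8, -0.0]
gripper_width: -0.0
gripper_force: 0.0
262 .........................wwwwwwwwww.......wwwwww...........................
264 bbbbbbbbbbbbbbbb.b.......wwwwwwwwwww......wwwwww...........................
266 WWWWbbbbbbbbbbbbbbbbbbbbbbwwwwwwwwwww....wwwwwww...........................
268 bbbbbbbbbWWWWWWWWWWWWWWWWWbwwwwwwwwww....wwwwwwwbbbb.....bb................
270 bbbbbbbbbbbbbbbbbbbbbbbbbbbbwwwwwwwww....wWwwwbwwwwwwwwwwbbbbbbbbbbbbbbbbbb
272 bbbbbbbbbbbbbbbbbbbbbbbbbbbbbwwwwwwb..wbwWwwwwwWWWwWWWWWWWWWWWWWWWWWWbbWbbb
274 bbbbbbbbbbbbbbbbbbbbbbbbbbbbbbbbbwwwwwwwWWWWWWWWWWWWWWWWWWWbbbbbbbbbbbbbbbW
276 bbbbbbbbbbbbbbbbbbbbbbbbbbbbbbw.wwwwwwwWWWWWWWWWWWWWWWWWWWWbbbbbbbbbbbbbbbb
278 bbbbbbbbbbbbbbbbbbbbbbbbbbbbbw.OwWWWWWWWWWWWWWWWWWWWWWWWWWWWbbbbbbbbbbbbbbb
280 bbbbbbbbbbbbbbbbbbbbbbbbbbbbww.OOWWWWWWWWWWWWWWWWWWWWWWWWWWWWbbbbbbbbbbbbb
[... 825 characters left out ...]
bbbbbbbbwwwwwwbbbbbbbbbbbbbbbbbbbbbbbbbbbbbbbbbbbbbbbbbb
304 bbbbbbbbbbbbbbbbbbbbbbbbbbbbbbbbbbbbbbbbbbbbbbbbbbbbbbbbbbbbbbbbbbbbbbbbbbb
306 bbbbbbbbbbbbbbbbbbbbbbbbbbbbbbbbbbbbbbbbbbbbbbbbbbbbbbbbbbbbbbbbbbbbbbbbbbb
308 bbbbbbbbbbbbbbbbbbbbbbbbbbbbbbbbbbbbbbbbbbbbbbbbbbbbbbbbbbbbbbbbbbbbbbbbbbb
310 bbbbbbbbbbbbbbbbbbbbbbbbbbbbbbbbbbbbbbbbbbbbbbbbbbbbbbbbbbbbbbbbbbbbbbbbbbb
312 bbbbbbbbbbbbbbbbbbbbbbbbbbbbbbbbbbbbbbbbbbbbbbbbbbbbbbbbbbbbbbbbbbbbbbbbbbb
314 bbbbbbbbbbbbbbbbbbbbbbbbbbbbbbbbbbbbbbbbbbbbbbbbbbbbbbbbbbbbbbbbbbbbbbbbbbb
316 bbbbbbbbbbbbbbbbbbbbbbbbbbbbbbbbbbbbbbbbbbbbbbbbbbbbbbbbbbbbbbbbbbbbbbbbbbb
318 bbbbbbbbbbbbbbbbbbbbbbbbbbbbbbbbbbbbbbbbbbbbbbbbbbbbbbbbbbbbbbbbbbbbbbbbbbb
299
```

It is leaning toward the camera and near balance. Push on.

```bash
python3 -m handwheel '[{"grip":1,"travel":[0.15,0,0],"spin":0},{"grip":1,"travel":[0.15,0,0],"spin":0},{"grip":1,"travel":[0.15,0,0],"spin":0},{"grip":1,"travel":[0.15,0,0],"spin":0},{"grip":1,"travel":[0,0,0],"spin":0},{"grip":1,"travel":[0,0,0],"spin":0}]' 10
python3 look.py | tail -44 | sed -n '10,44p'
```

```text
time_s: 21.82
tcp_pos: [0.5371, -0.2758, 0.0677]
eef_rot: [180.0, 0.0, -73.2]
contact_force: [0.4, -0.5, -0.9]
gripper_width: 0.0006
gripper_force: 0.0
258 ...............................................www.........................
260 .........................O....................wwww.........................
262 ..........................................wwwwwwww.........................
264 ..bbbbbbbbbb.b...................wwww.....wwwwwww..........................
266 bbbbbbbbbbbbbbbbbbbbbbbbww.wwwwwwwwww.....wwwwwww..........................
268 bbbbbWWWWWWWWWWWWWWWWWbbwwwwwwwwwww.......wwwwwwwbbbbbbbb..................
270 bbbbbbbbbbbbbbbbbbbbbbbbwwwwwwwwwww......wwwwwwwbbbbbbbbbbbbbbbbbbbbbbbbbbb
272 bbbbbbbbbbbbbbbbbbbbbbbbbwwwwwwwwwww.....wwwwwwwbbWWWWWWWWWWWWWWWWbWWbbbbbb
274 bbbbbbbbbbbbbbbbbbbbbbbbbbwwwwwwwwww.....wwwwwwwbbbbbbbbbbbbbbbbbbbbbbWWWWW
276 bbbbbbbbbbbbbbbbbbbbbbbbbbbwwwwwwwww....wwwwbbbbbbbbbbbbbbbbbbbbbbbbbbbbbbb
278 bbbbbbbbbbbbbbbbbbbbbbbbbbbbbwwwwwww.bbbbbbbbbbbbbbbbbbbbbbbbbbbbbbbbbbbbbb
280 bbbbbbbbbbbbbbbbbbbbbbbbbbbbbbbbbbbbbbbbbbbbbbbbbbbbbbbbbbbbbbbb
[... 1075 characters left out ...]
bbbbbbbwwwwwwwWWWWWw............wWWWWWWWWWWbbbbbbbbbbbbb
310 bbbbbbbbbbbbbbbbbbbbbbbbbbbwwwwwwwWWWWWWWwwwwwwwwWWWWWWWWWWWWWWbbbbbbbbbbbb
312 bbbbbbbbbbbbbbbbbbbbbbbbbbbbwwwwwwwWWWWWWWWWWWWWWWWWWWWWWWWWWWWWbbbbbbbbbbb
314 bbbbbbbbbbbbbbbbbbbbbbbbbbbbbwwwwwwwWWWWWWWWWWWWWWWWWWWWWWWWWww.Owbbbbbbbbb
316 bbbbbbbbbbbbbbbbbbbbbbbbbbbbbbwwww.wwWWWWWWWWWWWWWWWWWWww.OOOOOOOOwbbbbbbbb
318 bbbbbbbbbbbbbbbbbbbbbbbbbbbbbbbwww..wwWWWWWWWWWWwwwOOOOOOOOOOOOOOOwwbbbbbbb
320 bbbbbbbbbbbbbbbbbbbbbbbbbbbbbbbbww...wwwWWww.OOOOOOOOOOOOOOOwwwwWwwbbbbbbbb
322 bbbbbbbbbbbbbbbbbbbbbbbbbbbbbbbbbww...wOOOOOOOOOOOOOOOwwwwWwwwwwwwwbbbbbbbb
324 bbbbbbbbbbbbbbbbbbbbbbbbbbbbbbbbbbww..wOOOOOOOOOwwwWwwwwwwwwwwwwwwwbbbbbbbb
303
```

It has fallen window up, with the round window visible. I retreat upward and check the final position from the top.

```bash
python3 -m handwheel '[{"grip":1,"travel":[0,0,-0.6],"spin":0},{"grip":1,"travel":[-0.8,0,-1],"spin":0},{"grip":1,"travel":[-1,0,-1],"spin":0},{"grip":1,"travel":[-1,0,-1],"spin":0},{"grip":1,"travel":[-1,0,-1],"spin":0},{"grip":1,"travel":[-1,0,0],"spin":0},{"grip":1,"travel":[-1,0,0],"spin":0},{"grip":1,"travel":[0,0,0],"spin":0}]' 10
python3 - <<'E'
from h import *
im=viewer.capture('top'); s=viewer.capture('side')
hsv=cv2.cvtColor(im,cv2.COLOR_RGB2HSV)
m=(cv2.inRange(hsv,(0,0,120),(30,90,255))|cv2.inRange(hsv,(3,120,140),(20,255,255)))
k=np.zeros_like(m);k[145:222,378:455]=m[145:222,378:455]
c=max(cv2.findContours(k,cv2.RETR_EXTERNAL,cv2.CHAIN_APPROX_NONE)[0],key=cv2.contourArea)
W=np.array([px2w('top',p[0],.034)[:2] for p in c])*1000
r=cv2.minAreaRect(W.astype(np.float32)); print(r)
d=np.array(r[0])-[546.8,-306.3];a=np.radians(-10.3);print('mat xy',d@[np.cos(a),np.sin(a)],d@[-np.sin(a),np.cos(a)])
A=cv2.resize(im[130:250,260:480,::-1],(780,426));B=cv2.resize(s[180:360,240:440,::-1],(780,600))[400-230:]
cv2.imwrite('pics/fin.png',np.vstack([A[:, :],B])[:600] if 0 else np.hstack([cv2.resize(im[130:260,240:480,::-1],(400,217)),cv2.resize(s[150:367,240:440,::-1],(200,217))]).repeat(1,axis=0))
E
```

```text
time_s: 22.88
tcp_pos: [0.4953, -0.1359, 0.1843]
eef_rot: [-179.9, -0.0, -73.1]
contact_force: [0.6, -0.2, 0.1]
gripper_width: 0.0007
gripper_force: 0.0
((548.378173828125, -314.7972717285156), (47.20850372314453, 76.66329193115234), 15.879242897033691)
mat xy 3.0720726242546577 -8.078157540634788
```

View pics/fin.png

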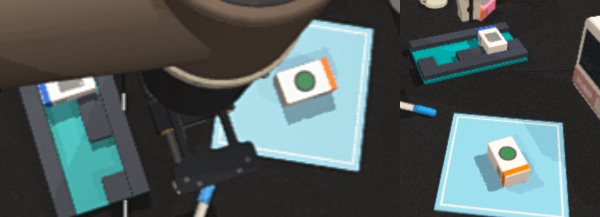

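The final picture shows the orange sensor window up near the middle of the mat, about (3, -8) mm off centre. The blue sensor is still in its cutout and the gripper is clear.

```bash
python3 -c "
from plant import close_job
print(close_job())"
```

```text
the job is handed in; nothing more can be done
None
```

The orange-banded sensor was tilted out band end first to about 34° with its plain end in the cutout (by camera fit), then turned over to lie window up about 9 mm from the mat's centre; the blue sensor is still in its cutout, and the job was handed in at about 23 s with no verdict returned.

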